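Balance the load on the orbital shaker

TASK

The six samples on the orbital shaker were loaded unbalanced. Rearrange them so that each bottle stands straight across the platform from the other one of its kind, with every bottle upright and pressed fully down in a spring clamp; set a bottle aside on the bench mat when you need to make room. Keep the bottles upright while you carry them and leave the flask and the weighing cup where they are.

Things in the scene. Friction and masses are not known exactly. Their poses are not given: they have to be found in the camera images.
- shaker: Orbital shaker, fixed. Origin on the bench under the centre of its round platform (232 mm across, top at 69 mm), z up, control panel to -x. Six spring clamps, axes 88 mm from the centre at 0, 60 .. 300 deg from +x, round mouths 38 mm wide. A bottle fully down stands on the seat at z 71 mm; three steel leaves round it rise 22 mm over the seat, 28 mm out. Press in straight, up to 10 N; pull out 3 N.
- bench_mat: Thin black rubber mat, 100 (x) x 80 (y) x 3 mm, fixed flat on clear bench between the shaker and the hotplate, empty: the free spot to set a bottle aside. Origin at the centre of its underside. The hotplate (90 mm high, beaker on it up to 190 mm) begins 45 mm or more from the mat's centre towards -y.
- amber_1: Amber glass bottle with black screw cap, 33 mm across, 82 mm tall: body up to 56 mm, cap above it 22 mm across; about 55 g. Starts fully down in one of the shaker's clamps. Origin at the centre of its underside, z up; round.
- amber_2: The other amber glass bottle with black screw cap, same as amber_1. Starts fully down in one of the shaker's clamps. Origin at the centre of its underside, z up; round.
- vial_1: Short clear glass sample vial with white cap, 27 mm across, 54 mm tall: body up to 36 mm, cap above it 22 mm across; about 30 g. Starts fully down in one of the shaker's clamps. Origin at the centre of its underside, z up; round.
- vial_2: The other short clear glass vial with white cap, same as vial_1. Starts fully down in one of the shaker's clamps. Origin at the centre of its underside, z up; round.
- spray_1: Tall slender white spray bottle, 29 mm across, 112 mm tall; body up to 66 mm, above it the slimmer pump head, 25 mm across; about 70 g. Starts fully down in one of the shaker's clamps. Origin at the centre of its underside, z up; round.
- spray_2: The other tall white spray bottle, same as spray_1. Starts fully down in one of the shaker's clamps. Origin at the centre of its underside, z up; round.
- stand_flask: Bystander: glass conical flask, 82 mm across, 144 mm tall, behind the shaker to its right; origin at the centre of its underside. Leave alone.
- weigh_cup: Bystander: white weighing cup, 54 mm across, 28 mm tall, beyond the mat; origin at the centre of its underside. Leave alone.

How it is judged (in metres and radians):
At the end, for the whole second after the job is handed in: All six bottles released, at rest, upright (0.12 rad), each fully down on a clamp's seat (underside 70 to 75 mm above the shaker's origin, 80 to 96 mm from its centre); the two ambers, the two vials and the two sprays each in opposite clamps (over 164 mm apart) (horizontal distance between amber_1 and shaker between 0.08 and 0.096 m and z of amber_1 in the frame of shaker between 0.07 and 0.075 m and angle between each of amber_1, amber_2, vial_1, vial_2, spray_1, spray_2's own z axis and vertical below 0.12 rad and linear speed of each of amber_1, amber_2, vial_1, vial_2, spray_1, spray_2 below 0.02 m/s and horizontal distance between amber_2 and shaker between 0.08 and 0.096 m and z of amber_2 in the frame of shaker between 0.07 and 0.075 m and horizontal distance between vial_1 and shaker between 0.08 and 0.096 m and z of vial_1 in the frame of shaker between 0.07 and 0.075 m and horizontal distance between vial_2 and shaker between 0.08 and 0.096 m and z of vial_2 in the frame of shaker between 0.07 and 0.075 m and horizontal distance between spray_1 and shaker between 0.08 and 0.096 m and z of spray_1 in the frame of shaker between 0.07 and 0.075 m and horizontal distance between spray_2 and shaker between 0.08 and 0.096 m and z of spray_2 in the frame of shaker between 0.07 and 0.075 m and horizontal distance between amber_1 and amber_2 above 0.164 m and horizontal distance between vial_1 and vial_2 above 0.164 m and horizontal distance between spray_1 and spray_2 above 0.164 m); the robot touches nothing.
It fails at once if a bottle is tipped over (more than 0.6 rad from upright) (angle between any of amber_1, amber_2, vial_1, vial_2, spray_1, spray_2's own z axis and vertical above 0.6 rad).
It fails at once if the flask or the weighing cup is moved by more than 20 mm (distance of any of stand_flask, weigh_cup from where it was at the start of the episode above 0.02 m).
It also fails if it takes over 104 s, if anything falls off the work surface, if the arm or the gripper's body presses on something with over 40 N, if the wrist force passes 120 N, or if a joint passes its speed limit or range.

ROBOT

A 6-joint arm with a two-finger parallel gripper is mounted at the origin on a cart in front of the work surface, level with it; the furniture and walls round the work are solid. World frame = base frame: x ahead of the robot, y to its left, z up, the work surface at z = 0. Lengths are in m, angles in degrees, forces in N, time in s.
With the tool pointing down it reaches from about 0.325 to 0.85 m from the base axis. Payload 15.5 kg.
Tool frame: the origin (TCP) lies midway between the tips of the shut fingers; the grasp point (between the pads) lies 19 mm behind it; z points along the fingers, y is the line along which they close (so a half turn about z gives the same grasp; the last joint's range is limited). The gripper opens to 91 mm and grips with 3 to 60 N. Pads are 32 mm wide; open, the fingers measure 118 mm over their backs; the gripper's body (76 mm by 178 mm) begins 60 mm behind the grasp point.
Start: joints at [-80.128, 28.281, 77.091, -0, 74.628, -5.472], TCP at [0.165, -0.603, 0.214] pointing down, gripper open.
Joint ranges: [-166.48, 166.48], [-47.26, 123.95], [12.59, 153.08], [-70.14, 250.14], [6.76, 159.57], [-176.63, 176.63]. Speed limits (degrees/s): [108.29, 108.29, 147.25, 172.46, 172.46, 172.46].

INTERFACE

Orientations are given as a 3x3 rotation matrix whose columns are the frame's x, y, z axes.
In Python, from bench import ctrl gives the robot as it stands. The module is installed in compiled form; this text tells all that it offers. Calls block until the motion is done:
- ctrl.goto(position, orientation): joint-space move of the TCP to a pose.
- ctrl.move_l(position, vel=0.15, ori=None, contact_N=None): straight line of the TCP; ori=None keeps the orientation; vel is the mean speed in m/s. With contact_N (N) it stops when the force on the tool has changed by that much, and returns True; else False.
- ctrl.movej(angles): joint-space move.
- ctrl.command_gripper(opening): opening from 0.0 (shut) to 1.0 (fully open); the grip force is fixed at half the most; returns when the fingers have stopped.
- ctrl.sleep(seconds).
- ctrl.ik(position, orientation): joint angles nearest the present ones, or None.
- ctrl.read_camera(name): name is "side" or "top"; returns the picture (420x560x3 uint8, blue, green, red); there is no depth.
- ctrl.camera_params(name): a dict with "fx", "fy", "cx", "cy" (pixels), "D" ([k1, k2, p1, p2, k3] as OpenCV has them; the pictures are not rectified), "pose" (4x4, takes a point from camera to world coordinates). Camera axes: x right, y up, looking along -z (the intrinsics and any distortion apply to the point x, -y, -z); pixel columns grow to the right and rows downward; lengths in m; the calibration is good to about 2 mm. A picture is of the moment at which its call begins. camera_params takes no time and is no camera call.
A pose or a line that the arm cannot do raises ctrl.MotionError and nothing moves.
- ctrl.sign_off(): hands the job in; it is judged then, once.
Readings, each from a call of its own:
- ctrl.current_t(): time.
- ctrl.current_q(): joint angles.
- ctrl.current_dq(): joint speeds.
- ctrl.current_effort(): joint torques, N m.
- ctrl.current_tool_pos(): TCP position.
- ctrl.current_eef_rot(): TCP orientation.
- ctrl.current_contact_force(): force on the tool from outside, world axes, zero at the start.
- ctrl.current_wrist_torque(): the same for the moment, N m.
- ctrl.current_grip_width(): opening from 0.0 (shut) to 1.0 (fully open).
- ctrl.current_grasp_force(): force on a finger pad.
Only numpy, scipy, OpenCV 4.12 (cv2) and the standard library are available. Lean on these libraries where they do the work, as an engineer would, in place of code of your own. Each camera call takes 0.05 s, during which the arm holds its last target. There are 200 camera calls.

## Working session

There is one attempt and no reset: what is moved stays moved. The work goes in short steps, each a Python script; the robot and the scene stay as the last script left them, time stands still between calls to the robot, and variables do not carry over. Pictures are saved under pics/ and viewed, at most 14 in all, crops included, and the job is handed in when it is done.

```bash
mkdir -p pics
python3 - <<'E'
from bench import ctrl
import cv2
for n in("top","side"):
    cv2.imwrite(f"pics/{n}0.png",ctrl.read_camera(n)); p=ctrl.camera_params(n); print(n,p)
print(ctrl.current_t(),ctrl.current_eef_rot())
E
```

```text
top {'fx': 513.7215816180681, 'fy': 513.7215816180681, 'cx': 283.2104762138641, 'cy': 212.3877720964072, 'D': array([-0.01962025,  0.        ,  0.        ,  0.        ,  0.        ]), 'pose': array([[-0.02748616,  0.98651194, -0.1613651 ,  0.42656203],
       [-0.99957508, -0.02869153, -0.00514396,  0.23169943],
       [-0.00970439,  0.16115514,  0.98688137,  0.96914033],
       [ 0.        ,  0.        ,  0.        ,  1.        ]])}
side {'fx': 422.6039494888575, 'fy': 422.6039494888575, 'cx': 273.2429577764402, 'cy': 211.04898998738048, 'D': array([-0.01219382,  0.        ,  0.        ,  0.        ,  0.        ]), 'pose': array([[ 0.99959975, -0.02035645,  0.01964556,  0.58128513],
       [ 0.02739025,  0.52263358, -0.85211731, -0.51663931],
       [ 0.00707865,  0.85231435,  0.52298197,  0.51730056],
       [ 0.        ,  0.        ,  0.        ,  1.        ]])}
0.1 [[ 9.64364173e-01  2.64578364e-01 -1.76835179e-04]
 [ 2.64578404e-01 -9.64363640e-01  1.01911940e-03]
 [ 9.91035262e-05 -1.02958900e-03 -9.99999465e-01]]
```

View pics/top0.png

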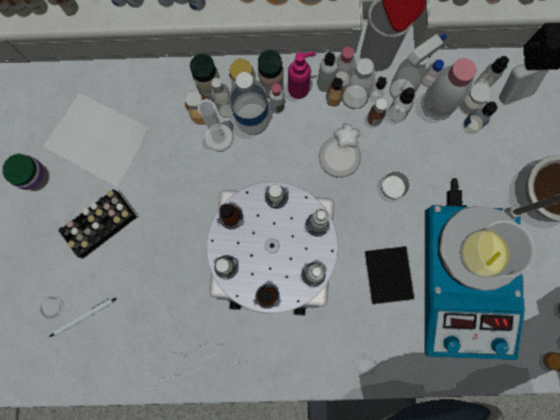

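View pics/side0.png

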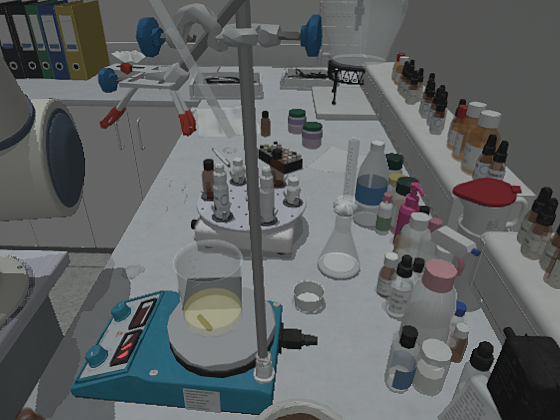

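The top picture shows the shaker centred near (272,246). Clockwise from the left, the ambers are at (231,215) and (268,295), the vials at (275,195) and (227,265), and the sprays at (320,215) and (312,272). The mat is at (389,275). The side picture confirms which are tall (sprays at (221,200) and (267,195)) and which are short.

```bash
cat > vis.py <<'E'
import numpy as np,cv2
from bench import ctrl
def ray(n,uv):
    p=ctrl.camera_params(n);K=np.array([[p['fx'],0,p['cx']],[0,p['fy'],p['cy']],[0,0,1]])
    x,y=cv2.undistortPoints(np.array([[uv]],float),K,np.array(p['D']))[0,0]
    return p['pose'][:3,3],p['pose'][:3,:3]@np.array([x,-y,-1])
def onz(n,uv,z):
    o,d=ray(n,uv);return o+d*(z-o[2])/d[2]
def proj(n,P):
    p=ctrl.camera_params(n);K=np.array([[p['fx'],0,p['cx']],[0,p['fy'],p['cy']],[0,0,1]])
    c=p['pose'][:3,:3].T@(np.array(P)-p['pose'][:3,3])*[1,-1,-1]
    return cv2.projectPoints(c.reshape(1,1,3),np.zeros(3),np.zeros(3),K,np.array(p['D']))[0][0,0]
E
python3 - <<'E'
from vis import *
im=cv2.imread('pics/top0.png')
c=im[175:320,200:345];cv2.imwrite('pics/c1.png',cv2.resize(c,None,fx=4,fy=4,interpolation=cv2.INTER_CUBIC))
s=cv2.imread('pics/side0.png')[140:270,180:320];cv2.imwrite('pics/c2.png',cv2.resize(s,None,fx=4,fy=4,interpolation=cv2.INTER_CUBIC))
h=cv2.cvtColor(im,cv2.COLOR_BGR2HSV);g=cv2.cvtColor(im,cv2.COLOR_BGR2GRAY)
print(im[240,250],im[240,190],im[275,390])
m=cv2.inRange(g,0,45)
n,l,st,ce=cv2.connectedComponentsWithStats(m)
for i in range(1,n):
    x,y=ce[i]
    if st[i,4]>60 and 200<x<430 and 170<y<330: print(ce[i],st[i])
print(onz('top',(272,246),.069),onz('top',(389,275),.003))
E
```

```text
[174 165 164] [155 155 149] [10 11  8]
[229.84266667 214.912     ] [220 205  22  23 375]
[427.48914858 276.57595993] [425 209   7 142 599]
[388.94092827 274.8185654 ] [ 366  247   48   56 2133]
[266.94285714 295.31714286] [257 285  21  22 350]
[234.18032787 305.2295082 ] [230 301  11   8  61]
[299.77419355 310.67741935] [294 307  11   8  62]
[0.51449191 0.25772859 0.069     ] [0.4604039  0.04257303 0.003     ]
```

View pics/c1.png

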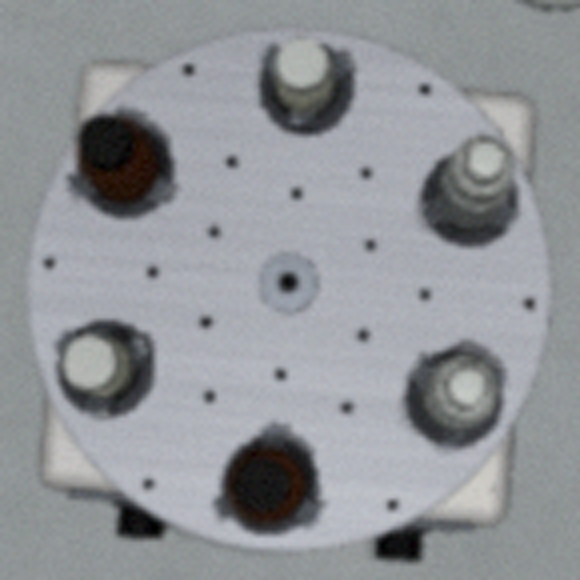

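View pics/c2.png

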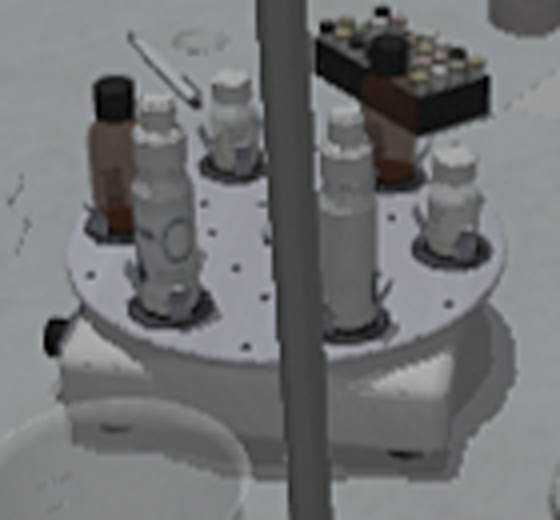

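The crops show caps at (crop px) vials (303,63) and (90,361), sprays (487,158) and (467,387), ambers (107,142) and (266,481). The side crop confirms which are tall and which are short, and the grey rod stands by the hotplate.

Run:
```python
from vis import *
from scipy.optimize import least_squares
c=lambda x,y:(200+(x+.5)/4-.5,175+(y+.5)/4-.5)
B=[('V',c(303,63),.125),('A',(229.84-.3,214.9-.6),.153),('V',c(90,361),.125),('A',(266.94,295.3),.153),('S',c(467,387),.183),('S',c(487,158),.183)]
P=np.array([onz('top',u,z)[:2] for _,u,z in B]);print(P.round(4))
f=lambda q:np.concatenate([P[i]-q[:2]-.088*np.array([np.cos(q[2]+i*np.pi/3),np.sin(q[2]+i*np.pi/3)]) for i in range(6)])
r=least_squares(f,[.51,.25,0]);print(r.x,(r.fun*1000).round(1))
im=cv2.imread('pics/top0.png');h=cv2.cvtColor(im,cv2.COLOR_BGR2HSV)
print(h[240,250],h[240,190],h[285,230])
m=cv2.inRange(h[...,2],160,255);m[:175]=0;m[320:]=0;m[:,:200]=0;m[:,345:]=0
m=cv2.morphologyEx(m,cv2.MORPH_OPEN,np.ones((3,3)))
d=im.astype(int);m2=((d[...,0]-d[...,2]>=5)&(h[...,2]>160)).astype(np.uint8)*255
m2[:175]=0;m2[320:]=0;m2[:,:200]=0;m2[:,345:]=0
m2=cv2.morphologyEx(cv2.medianBlur(m2,5),cv2.MORPH_OPEN,np.ones((3,3)))
k=max(cv2.findContours(m2,0,1)[0],key=cv2.contourArea);hull=cv2.convexHull(k);e=cv2.fitEllipse(hull);print(e)
Q=np.array([onz('top',p[0],.069)[:2] for p in hull.astype(float)])
g=least_squares(lambda q:np.hypot(*(Q-q[:2]).T)-q[2],[.51,.25,.116],loss='soft_l1',f_scale=.001);print('disk',g.x)
print('hole',onz('top',c(288,282),.069))
print('mat',[onz('top',u,.003).round(4) for u in[(388.9,274.8),(366,249),(411,247),(413,301),(370,303)]])
print('rod',onz('side',(265,370),.09),onz('side',(265,370),.0),'beaker',onz('top',(485,247),.19),onz('top',(440,247),.19),'plate',onz('top',(428,275),.09))
# side check
for b,p in zip(B,P):
    print(b[0],proj('side',[*p,b[2]]).round(1))
```

```text
[[0.6024 0.2482]
 [0.5594 0.3225]
 [0.4803 0.3387]
 [0.4289 0.2651]
 [0.4627 0.1879]
 [0.5507 0.1768]]
[ 0.51406167  0.25651254 -0.10342947] [ 0.8  0.8 -6.3 -5.3  2.1  1.8  2.4 -0.5  0.3  2.6  0.7  0.6]
[117  15 174] [ 90  10 155] [112  15 184]
((271.84716796875, 247.18470764160156), (129.53506469726562, 130.43557739257812), 62.99503707885742)
disk [0.51471666 0.25812752 0.11439378]
hole [0.51605236 0.25835061 0.069     ]
mat [array([0.4608, 0.0427, 0.003 ]), array([0.5102, 0.0829, 0.003 ]), array([ 0.5115, -0.002 ,  0.003 ]), array([0.4113, 0.001 , 0.003 ]), array([0.4099, 0.0808, 0.003 ])]
rod [ 0.56533855 -0.18529403  0.09      ] [ 0.5619798  -0.11550457  0.        ] beaker [ 0.4917956  -0.06917936  0.19      ] [ 0.49380373 -0.00076784  0.19      ] plate [ 0.45543214 -0.00661824  0.09      ]
V [292.6 179. ]
A [272.6 151.1]
V [237.  159.3]
A [207.7 161.3]
S [218.  164.5]
S [265.5 168. ]
```

Run:
```python
from vis import *
from scipy.optimize import least_squares
T=[(303,63),(107,142),(90,361),(266,481),(467,387),(487,158)]
S=[(455,157),(389,40),(232,78),(113,85),(155,103),(347,115)]
Z=[.125,.153,.125,.153,.183,.183]
t=[(200+(x+.5)/4-.5,175+(y+.5)/4-.5) for x,y in T]; s=[(180+(x+.5)/4-.5,140+(y+.5)/4-.5) for x,y in S]
for nm,uv in(('top',t),('side',s)):
    P=np.array([onz(nm,u,z)[:2] for u,z in zip(uv,Z)])
    f=lambda q:np.concatenate([P[i]-q[:2]-.088*np.array([np.cos(q[2]+i*np.pi/3),np.sin(q[2]+i*np.pi/3)]) for i in range(6)])
    r=least_squares(f,[.51,.25,0]);print(nm,r.x.round(4),(r.fun*1000).round(1))
from bench import ctrl
R=lambda a:np.array([[np.cos(a),np.sin(a),0],[np.sin(a),-np.cos(a),0],[0,0,-1]])
for p in([.12,-.36,.40],[.36,.06,.4],[.46,.043,.35]):print(ctrl.ik(p,R(0)),ctrl.ik(p,R(np.pi/2)),ctrl.ik(p,R(-np.pi/2)))
```

```text
top [ 0.5153  0.2576 -0.1111] [-0.4  0.4 -1.1 -0.9  0.2  0.5  1.7 -0.9 -0.4  1.2  0.  -0.2]
side [ 0.5165  0.2577 -0.1061] [-0.1  0.5  0.1  2.2  0.8  1.4 -0.   0.4 -0.9 -2.4  0.1 -2. ]
[-8.06013281e+01 -1.39529414e+00  8.88276632e+01 -2.54444375e-14
  9.25676310e+01  9.39867189e+00] [-8.06013281e+01 -1.39529414e+00  8.88276632e+01 -2.54444375e-14
  9.25676310e+01 -8.06013281e+01] [-8.06013281e+01 -1.39529414e+00  8.88276632e+01 -2.54444375e-14
  9.25676310e+01  9.93986719e+01]
[ 6.36560968e-02 -2.82081288e+00  9.01728120e+01 -2.54444375e-14
  9.26480009e+01  9.00636561e+01] [ 6.36560968e-02 -2.82081288e+00  9.01728120e+01 -2.54444375e-14
  9.26480009e+01  6.36560968e-02] None
[-2.07158200e+00  8.00377640e+00  8.60721791e+01 -2.54444375e-14
  8.59240445e+01  8.79284180e+01] [-2.07158200e+00  8.00377640e+00  8.60721791e+01 -2.54444375e-14
  8.59240445e+01 -2.07158200e+00] None
```

```bash
cat > h.py <<'E'
from vis import *
C=np.array([.5158,.2578]);YAW=-.109
R=np.array([[0,1,0],[1,0,0],[0,0,-1.]])   # fingers close along x
slot=lambda i:C+.088*np.array([np.cos(YAW+i*np.pi/3),np.sin(YAW+i*np.pi/3)])
H=dict(A=.069,V=.046,S=.060); TOP=dict(A=.082,V=.054,S=.112)   # grasp height / bottle height
MAT=np.array([.44,.058]); SEAT=.071
def st(s): print(s,'t%.1f'%ctrl.current_t(),np.round(ctrl.current_tool_pos(),4),'w%.1fmm'%(91*ctrl.current_grip_width()),'g%.1f'%ctrl.current_grasp_force(),np.round(ctrl.current_contact_force(),1))
def pick(k,xy,z0):
    z=z0+H[k]-.019
    ctrl.move_l([*xy,max(z0+TOP[k]+.03,.20)],.25); ctrl.command_gripper(.55)
    ctrl.move_l([*xy,z],.12,contact_N=15) and st('CONTACT'); ctrl.command_gripper(0.); st('grip')
    ctrl.move_l([*xy,z+.035],.06); ctrl.move_l([*xy,.215+H[k]-.019],.2); st('lifted')
def place(k,xy,z0,press):
    z=z0+H[k]-.019
    ctrl.move_l([*xy,.215+H[k]-.019],.2); ctrl.move_l([*xy,z+.03],.15)
    hit=ctrl.move_l([*xy,z-(.001 if press else .002)],.04,contact_N=22 if press else 4); st(f'down hit={hit}')
    ctrl.command_gripper(.55); st('open')
    ctrl.move_l([*xy,z0+TOP[k]+.035],.12)
def press(k,xy):
    ctrl.command_gripper(0.)
    hit=ctrl.move_l([*xy,SEAT+TOP[k]-.003],.05,contact_N=16); st(f'press hit={hit}')
    ctrl.move_l([*xy,SEAT+TOP[k]+.03],.15)
def snap(f):
    for n in('top','side'): cv2.imwrite(f'pics/{n}{f}.png',ctrl.read_camera(n))
E
python3 - <<'E'
from h import *
ctrl.movej([-80.1,-1.4,88.8,0,92.57,-5.5])
ctrl.movej([10,-1.4,88.8,0,92.57,10])
ctrl.goto([*slot(4),.24],R); st('above')
pick('S',slot(4),SEAT); snap(1)
i=cv2.imread('pics/side1.png');t=cv2.imread('pics/top1.png');cv2.imwrite('pics/b1.png',cv2.resize(np.hstack([i[40:300,100:380],t[150:410,150:430]]),(800,371)))
E
```

```text
above t4.3 [0.4639 0.1865 0.2409] w91.1mm g0.0 [-0.9 -0.7 -0.5]
grip t6.8 [0.464  0.1869 0.1123] w28.5mm g30.0 [0.4 0.9 4.4]
lifted t8.3 [0.4632 0.1866 0.2549] w28.1mm g30.0 [-0.1  0.  -0.4]
```

View pics/b1.png

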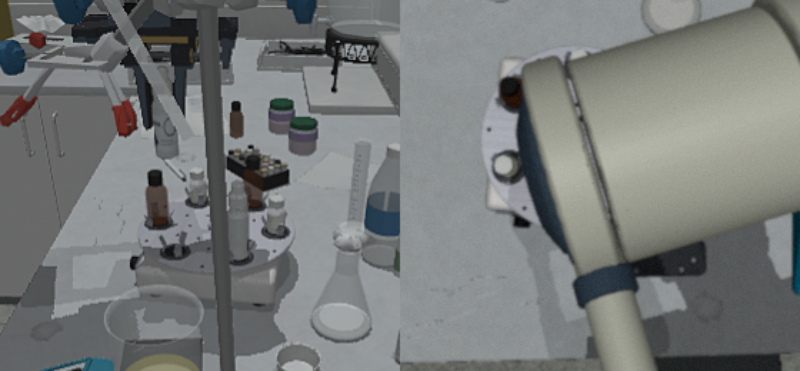

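The spray is held upright in the gripper, at about (165,140) in the composite, and its clamp at (175,245) is empty. I'll carry on with the mat and then the amber.

Run:
```python
from h import *
place('S',MAT,.003,False)
ctrl.move_l([*MAT,.2],.25)
pick('A',slot(3),SEAT)
place('A',slot(4),SEAT,True)
ctrl.move_l([.40,.40,.30],.3); snap(2)
i=cv2.imread('pics/side2.png');t=cv2.imread('pics/top2.png');cv2.imwrite('pics/b2.png',cv2.resize(np.hstack([i[40:300,100:380],t[150:410,150:430]]),(800,371)))
st('end')
```

```text
down hit=True t11.2 [0.4401 0.0579 0.0439] w27.9mm g30.0 [1.3 0.9 2.2]
open t11.8 [0.4396 0.058  0.0441] w49.7mm g0.0 [0.3 0.4 0.6]
grip t15.6 [0.4288 0.2676 0.1215] w31.6mm g30.0 [1.4 0.4 6.3]
lifted t17.0 [0.4278 0.2671 0.2639] w31.2mm g30.0 [ 0.8  0.5 -1.4]
down hit=True t19.3 [0.4644 0.1868 0.121 ] w31.0mm g30.0 [-0.1 -1.1  9.9]
open t19.8 [0.464  0.1868 0.1208] w50.1mm g0.0 [0.6 0.  0.4]
end t21.6 [0.4002 0.3985 0.2991] w49.9mm g0.0 [ 1.  -0.3 -0.6]
```

View pics/b2.png

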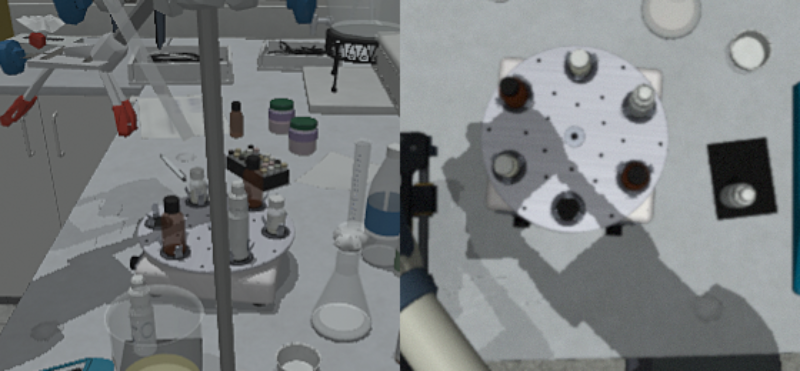

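Both places look good: the spray stands on the mat at (740,195) in the composite, and the amber is down in the front-right clamp at (633,177). Next is the vial, then the spray, with a press on each.

Run:
```python
from h import *
pick('V',slot(2),SEAT)
place('V',slot(3),SEAT,True); press('V',slot(3))
ctrl.move_l([*slot(3),.20],.2)
ctrl.move_l([*slot(4),.20],.2); press('A',slot(4))
ctrl.move_l([*slot(4),.20],.2)
pick('S',MAT,.003)
place('S',slot(2),SEAT,True); press('S',slot(2))
ctrl.move_l([*slot(2),.28],.2)
ctrl.move_l([.38,.06,.32],.3); st('end'); snap(3)
i=cv2.imread('pics/side3.png');t=cv2.imread('pics/top3.png');cv2.imwrite('pics/b3.png',cv2.resize(np.hstack([i[130:280,170:330],t[175:325,195:355]]),(800,375)))
```

```text
grip t24.0 [0.4807 0.3385 0.0983] w25.8mm g30.0 [ 0.8 -0.2  4.5]
lifted t25.4 [0.4798 0.338  0.2408] w25.7mm g30.0 [-0.1  0.5 -0.3]
down hit=True t27.7 [0.4292 0.2675 0.0975] w25.7mm g30.0 [-0.9 -0.8  9.4]
open t28.2 [0.4288 0.2674 0.0974] w49.9mm g0.0 [ 0.5 -0.8  0. ]
press hit=True t30.4 [0.4287 0.2674 0.1253] w0.1mm g5.5 [-1.1 -1.7 11.3]
press hit=True t32.8 [0.464  0.1869 0.1532] w0.2mm g5.1 [-1.9  1.2 10. ]
grip t36.9 [0.4402 0.058  0.0442] w28.4mm g30.0 [-0.1  0.1  5.9]
lifted t38.7 [0.4394 0.058  0.255 ] w28.4mm g30.0 [-0.2 -0.9 -1.4]
down hit=True t41.9 [0.4803 0.3384 0.112 ] w28.1mm g30.0 [-0.8 -2.   7.6]
open t42.4 [0.4801 0.3382 0.1117] w49.9mm g0.0 [-0.7 -0.5  0.2]
press hit=True t45.0 [0.4807 0.3385 0.1837] w0.5mm g5.6 [-1.4 -1.2 11. ]
end t46.9 [0.3801 0.0605 0.3196] w0.4mm g0.0 [-0.5  0.4 -0.3]
```

View pics/b3.png

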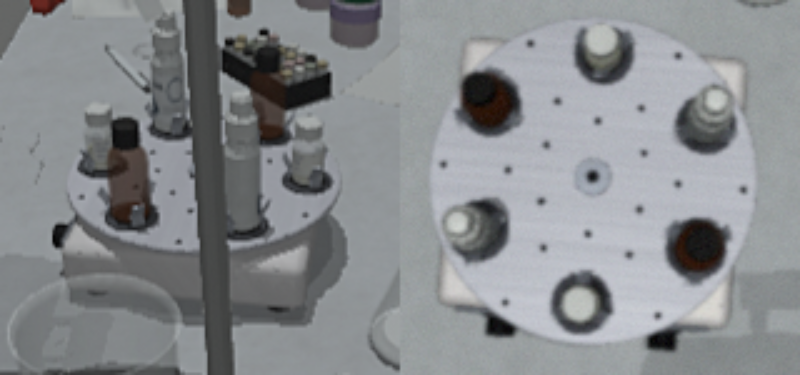

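All six bottles stand upright, with pairs opposite: vials at (602,45) and (580,305), ambers at (480,90) and (700,243), sprays at (713,102) and (462,225). The press heights match full seating to within 1 mm.

```bash
python3 -c "
from bench import ctrl
print(ctrl.sign_off())"
```

```text
the job is handed in; nothing more can be done
None
```

I handed the job in at about 47 s of the 104 s allowed: every bottle now stands upright and fully down in a clamp opposite the other of its kind, though the judge's verdict was not shown.

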